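# Read an accumulator's gas charge with a push-on gauge

## Robot

A 6-joint arm with a two-finger parallel gripper is mounted at the origin on a cart in front of the work surface, level with it; the furniture and walls round the work are solid. World frame = base frame: x ahead of the robot, y to its left, z up, the work surface at z = 0. Lengths are in m, angles in degrees, forces in N, time in s.
With the tool pointing down it reaches from about 0.4 to 0.825 m from the base axis. Payload 7 kg.
Tool frame: the origin (TCP) lies midway between the tips of the shut fingers; the grasp point (between the pads) lies 19 mm behind it; z points along the fingers, y is the direction in which the jaws open and shut (so a half turn about z gives the same grasp; the last joint's range is limited). The gripper opens to 88 mm and grips with 3 to 60 N. Pads are 19 mm wide; open, the fingers measure 130 mm over their backs; the gripper's body (78 mm by 193 mm) begins 47 mm behind the grasp point.
Start: joints at [-60.384, 20.546, 0.682, 0, -70.136, -16.507], TCP at [0.153, -0.657, 0.227] pointing down, gripper open.
Joint ranges: [-176.03, 176.03], [-82.01, 121.73], [-58.28, 71.71], [-173.87, 95.51], [-174.79, -0.11], [-173.66, 173.66]. Speed limits (degrees/s): [136.94, 136.94, 172.46, 180, 180, 180].

## Interface

Orientations are given as [roll, pitch, yaw] about the fixed x, y, z axes, in that order (R = Rz(yaw) Ry(pitch) Rx(roll)).
In Python, from plant import sensors, cams, job gives the robot as it stands.
- The arm moves only by the tool move_arm, never from a script. Its argument "commands" is a list of rows, each a list of 7 numbers: the finger opening in cm, from 0 to 8.76, then the shift along the tool's x, y, z in cm, then the turn, a rotation vector about the tool's x, y, z in rad. In form: [[hand, x, y, z, wx, wy, wz], ...]. A call has exactly 8 rows; each row is the pose to reach, as a shift and turn from the pose commanded when the call began, along the tool's axes at that moment; what a row does not reach only later rows make up. A row lasts 1/8 s, in which the tool goes at most 62.5 mm and 10.7 degrees, less where a joint would pass 70% of its speed; a pose out of reach is approached as far as the arm can. A call with a gripper value outside its range is refused whole. The fingers move at their own pace and stop on an object; the grip force is fixed at half the most. Time passes only in rows, so rows that repeat a pose let the fingers close, or fill a call up. It gives the time, the measured TCP pose, the force and the opening at its end, in the units of the state.
- sensors.get_obs(): the state, without advancing time (a new reading comes with each control period).
- cams.snapshot(name): name is "scene" or "top" or "wrist"; returns a dict with "frame" (384x512x3 uint8, red, green, blue), "camera_matrix" (3x3 intrinsics, pixels), "R" (3x3) and "t" (3): a world point X has camera coordinates R X + t. Camera axes: x right, y down, z forward; pixel columns grow to the right and rows downward; lengths in m; the calibration is good to about 2 mm. A picture is of the moment at which its call begins. There is no depth.
- job.close_job(): hands the job in, once; it reports no verdict.
The state is a dict: "clock": time; "joint_pos": joint angles; "qvel": joint speeds; "tau": joint torques, N m; "tool_pos": TCP position; "orientation": TCP orientation; "force": force on the tool from outside, world axes, zero at the start; "moment": the same for the moment, N m; "opening": finger opening in m.
Only numpy, scipy, OpenCV 4.12 (cv2) and the standard library are available. Lean on these libraries where they do the work, as an engineer would, in place of code of your own. Each camera call takes 0.05 s, during which the arm holds its last target.

## Task

Take the push-on pressure gauge out of its holder, set it squarely over the accumulator's valve stem and press it gently down against the stem's shoulder until its sprung rubber foot has clearly given way, holding it there for about a second while the charge pushes the indicator rod out. Then hang the gauge upright back in its holder, fully home, with the rod still standing out at its reading; never press hard (under 25 N), and leave the collet and the brass offcut where they are.

Things in the scene. Friction and masses are not known exactly. Their poses are not given: they have to be found in the camera images.
- gauge: The loose push-on gauge (0.16 kg): a steel barrel 22 mm in diameter above a dark flange 40 mm in diameter and 5 mm thick, a black rubber foot below, a white indicator rod on top. Origin on the axis at the flange's underside; z up along the barrel, which runs from z = 5 to 44 mm. The foot is a tube, outside diameter 23 mm, bore 15 mm, its lower rim 38 mm below the origin.
- gauge_grip (a point): Point on the gauge's axis on the barrel, 28 mm above the flange's underside (23 mm above its top face) and 66 mm above the foot's rim: where to grip it; axes as the gauge. The rod's 7 mm black tip ends 20 mm above this point when in, up to 18 mm higher when out.
- seal (a joint): How far the gauge's sprung rubber foot is pushed up into the barrel, m: 0 free, 0.008 at its stop. Spring: 1 N to start, then 1.2 N per mm, besides the charge's 7.8 to 10.2 N on the rod: pressing with 17 N in all compresses it 4.5 to 7 mm. More than 2 mm is clearly compressed.
- rod (a joint): How far the indicator rod stands out of the barrel, m: 0 in, 0.018 most. It is pushed out by the stem's core pin against friction (6 N) and a spring (0.3 N per mm), stays where it is left, and stands 5 to 14 mm out once the foot is compressed, depending on the hidden charge.
- receiver: The accumulator, a fixed grey round steel vessel, 84 mm in diameter at its bolted foot, 55 mm high; origin at the centre of its underside, z up. On its top centre stands the vertical brass valve stem: a shoulder disc 26 mm in diameter, above it a 14 mm long stem 12 mm in diameter with a tapered top, and out of that a core pin 5 mm in diameter, its tip 31 mm above the shoulder.
- receiver_top (a point): Point on the stem's axis at the top of the vessel's body (55 mm above the worktop). The stem's shoulder, on which the gauge's foot seats, is 6 to 22 mm above it, different each time and not given: feel or see it. The hidden charge holds the core pin up with a constant 7.8 to 10.2 N, met from 12 mm before the foot reaches the shoulder.
- holder: The fixed gauge holder, a square aluminium block 56 mm wide and 50 mm high on a dark 66 mm foot plate, with a vertical through hole 30 mm in diameter in which the gauge's foot hangs, its flange resting on the block's top. Origin at the centre of its underside.
- holder_mouth (a point): Centre of the holder's hole at its top face, 50 mm above the worktop.
- collet: Bystander: steel collet 22 mm in diameter, 37 mm high, standing between vessel and holder; origin at its underside.
- offcut: Bystander: small brass bar offcut, 12 x 32 x 10 mm, lying between vessel and holder; origin at its underside.
Not all that is in view belongs to the job. Of the things that look like the receiver, the larger one is meant.

How it is judged:
By the outcome, as a careful person would: the job done as asked, in the order asked, and still so for the second after the job is handed in, with the robot touching nothing.
It also fails if it takes over 61 s, if anything falls off the work surface, if the arm or the gripper's body presses on something with over 40 N, if the wrist force passes 120 N, or if a joint passes its speed limit or range.

## Working session

There is one attempt and no reset: what is moved stays moved. The work goes in short steps, Python scripts to look and compute and a tool call to move; the robot and the scene stay as the last step left them, time stands still between calls to the robot, and variables do not carry over. Pictures are saved under pics/ and viewed, and the job is handed in when it is done.

Besides the shell and the picture viewer there is one more tool, called after "Emit:" as name(argument=value, ...), one argument or row to a line, values as JSON. move_arm: Moves the arm, as the interface text tells. Its arguments: {"type":"object","properties":{"commands":{"type":"array"}},"required":["commands"]}

```bash
ls; mkdir -p pics; python3 - <<'E'
from plant import sensors, cams
import cv2
o=sensors.get_obs(); print({k:o[k] for k in ("clock","tool_pos","orientation","force","opening")})
for n in ("scene","top","wrist"):
    s=cams.snapshot(n); cv2.imwrite(f"pics/{n}0.png",s["frame"][:,:,::-1]); print(n,s["camera_matrix"].tolist(),s["R"].round(4).tolist(),s["t"].round(4).tolist())
E
```

```text
pics
{'clock': 0.0, 'tool_pos': array([ 0.15295575, -0.65690901,  0.22560597]), 'orientation': array([ 1.79902015e+02, -6.55775791e-03, -1.66897659e+02]), 'force': array([ 0.56778509, -0.21102856, -0.43062242]), 'opening': 0.08751488437450103}
scene [[451.2929830884041, 0.0, 263.72929003354227], [0.0, 451.2929830884041, 188.19585786771788], [0.0, 0.0, 1.0]] [[-0.7274, -0.686, -0.0169], [-0.5043, 0.551, -0.6649], [0.4654, -0.4751, -0.7468]] [0.5236, 0.1809, 0.7967]
top [[491.09085731936784, 0.0, 248.88598159200194], [0.0, 491.09085731936784, 189.05739280707334], [0.0, 0.0, 1.0]] [[-0.0095, -0.9998, -0.0161], [-0.9878, 0.0119, -0.1551], [0.1553, 0.0144, -0.9878]] [0.2374, 0.5129, 0.9145]
wrist [[329.2865974029289, 0.0, 256.63651900832383], [0.0, 329.2865974029289, 189.20691470092137], [0.0, 0.0, 1.0]] [[-0.2283, 0.9736, 0.0026], [0.9425, 0.2204, 0.2514], [0.2442, 0.0598, -0.9679]] [0.6737, -0.0311, 0.3893]
```

View pics/scene0.png

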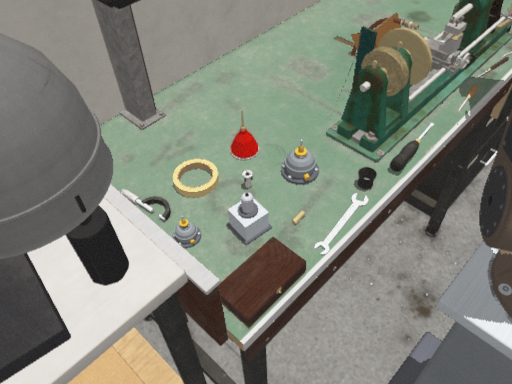

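View pics/top0.png

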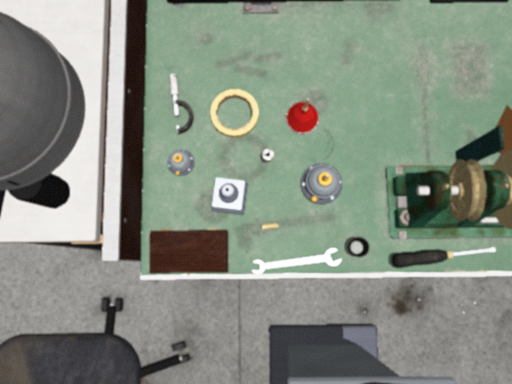

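View pics/wrist0.png

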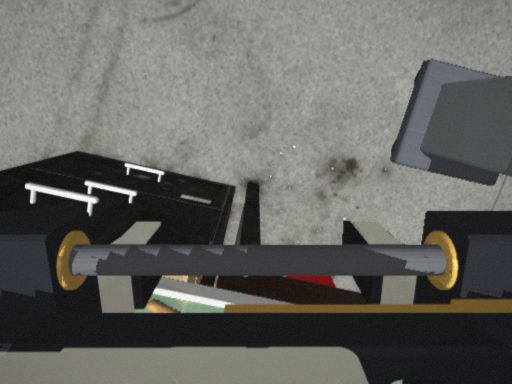

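The top view shows the holder with the gauge at about (229,192), the larger vessel at (322,183), a small decoy vessel at (180,161), the collet at (267,155) and the offcut at (270,226). I'll zoom in next.

```bash
cat > h.py <<'E'
import numpy as np, cv2
from plant import sensors, cams
def snap(n,f=None):
    s=cams.snapshot(n)
    if f: cv2.imwrite(f"pics/{f}.png",s["frame"][:,:,::-1])
    return s
def ray(s,u,v):
    K,R,t=[np.array(s[k]) for k in("camera_matrix","R","t")]
    d=R.T@np.linalg.solve(K,[u,v,1.]); return -R.T@t, d/np.linalg.norm(d)
def plane(s,u,v,z):
    c,d=ray(s,u,v); return c+d*(z-c[2])/d[2]
def tri(a,pa,b,pb):
    c1,d1=ray(a,*pa);c2,d2=ray(b,*pb)
    l=np.linalg.lstsq(np.c_[d1,-d2],c2-c1,rcond=None)[0]
    p,q=c1+l[0]*d1,c2+l[1]*d2
    return (p+q)/2,np.linalg.norm(p-q)
def proj(s,X):
    K,R,t=[np.array(s[k]) for k in("camera_matrix","R","t")]
    p=K@(R@np.array(X)+t); return p[:2]/p[2]
def crop(s,x,y,w,h,k,f):
    cv2.imwrite(f"pics/{f}.png",cv2.resize(s["frame"][y:y+h,x:x+w,::-1],None,fx=k,fy=k,interpolation=cv2.INTER_CUBIC))
E
python3 - <<'E'
from h import *
s=snap("top");crop(s,200,140,160,100,5,"topz")
s=snap("scene");crop(s,220,130,110,115,5,"scz")
E
```

```text
(no output)
```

View pics/topz.png

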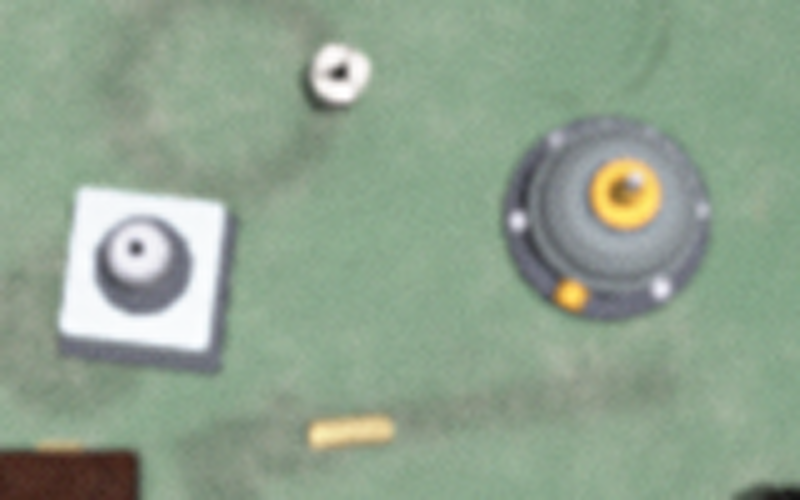

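View pics/scz.png

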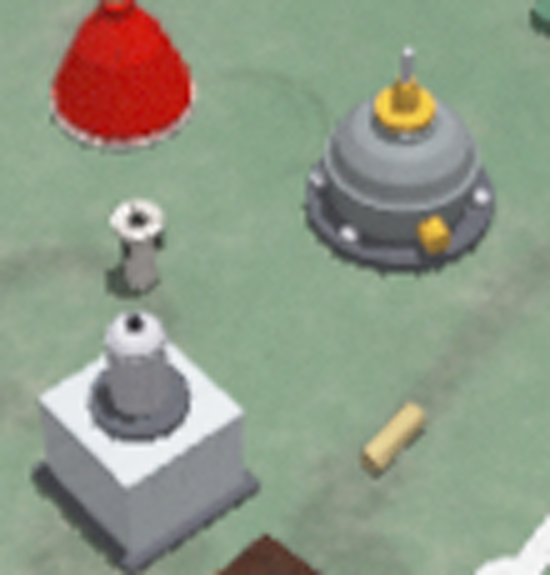

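```bash
python3 - <<'E'
from h import *
a=snap("top");b=snap("scene")
T=lambda U,V:((U+.5)/5-.5+200,(V+.5)/5-.5+140)
S=lambda U,V:((U+.5)/5-.5+220,(V+.5)/5-.5+130)
c=[plane(a,*T(*p),.05) for p in((78,188),(228,205),(213,352),(60,333))]
print("holder top",np.round(c,4).tolist(),np.mean(c,0), [np.linalg.norm(c[i]-c[i-1]).round(4) for i in range(4)])
c2=[plane(b,*S(*p),.05) for p in((40,400),(243,412),(127,487))]
print("scene corners",np.round(c2,4).tolist(),"mid",(c2[0]+c2[1])/2)
print("flange top",plane(a,*T(143,264),.0535)," scene",plane(b,*S(140,397),.0535))
print("rod tip tri",tri(a,T(136,247),b,S(134,322)))
print("shoulder tri",tri(a,T(626,193),b,S(405,105)))
print("pin tip tri",tri(a,T(634,180),b,S(407,50)))
print("base top",plane(a,*T(608,218),.006)," size",np.linalg.norm(plane(a,*T(503,218),.006)-plane(a,*T(712,218),.006)))
print("base scene",plane(b,*S(399,190),.006))
print("collet",plane(a,*T(338,73),.037),"offcut",plane(a,*T(352,432),.01))
c,d=ray(a,0,0);print(c)
E
```

```text
holder top [[0.5382, 0.2969, 0.05], [0.5308, 0.2388, 0.05], [0.4736, 0.245, 0.05], [0.4817, 0.3038, 0.05]] [0.50608508 0.27111859 0.05      ] [np.float64(0.057), np.float64(0.0586), np.float64(0.0575), np.float64(0.0593)]
scene corners [[0.5348, 0.2962, 0.05], [0.4733, 0.2477, 0.05], [0.4808, 0.303, 0.05]] mid [0.50406596 0.27193398 0.05      ]
flange top [0.50757659 0.27157109 0.0535    ]  scene [0.50540242 0.27100424 0.0535    ]
rod tip tri (array([0.50678882, 0.27118155, 0.09656981]), np.float64(0.0015739400941648808))
shoulder tri (array([0.53100507, 0.08588812, 0.06070806]), np.float64(0.0017144852659407009))
pin tip tri (array([0.53014045, 0.08757684, 0.09365005]), np.float64(0.0013182231312171629))
base top [0.53129133 0.08617656 0.006     ]  size 0.08427219103377225
base scene [0.53239471 0.08331173 0.006     ]
collet [0.58557408 0.19506404 0.037     ] offcut [0.44557626 0.19107991 0.01      ]
[0.36690823 0.21809768 0.98669643]
```

```bash
python3 - <<'E'
from h import *
a=snap("top");b=snap("scene");print(sensors.get_obs()["clock"])
print("disc top",tri(a,(468,160),b,(412,30)))
print("green post top",tri(a,(497,135),b,(366,32)))
print("lathe near corner",plane(a,388,168,.02),plane(a,388,237,.02),"table edge",plane(a,300,276,0))
print("funnel tip",tri(a,(306,106),b,(242,112)))
c=lambda x:-x["R"].T@x["t"]
print(plane(a,90,100,.3),plane(a,125,100,.0))
E
```

```text
0.45
disc top (array([ 0.48017494, -0.10599014,  0.28327089]), np.float64(0.07880609520910418))
green post top (array([ 0.57174724, -0.17306857,  0.20967493]), np.float64(0.0021834380122239287))
lathe near corner [ 0.5580909 -0.0460271  0.02     ] [ 0.42077921 -0.03870983  0.02      ] table edge [0.3469196  0.13316516 0.        ]
funnel tip (array([0.65822677, 0.12595605, 0.11893479]), np.float64(0.00475843250040668))
[0.6097267  0.45966351 0.3       ] [0.71468893 0.49120264 0.        ]
```

Emit:
move_arm(
  commands=[
    [8.7, 0, 0, -5.5, 0, 0, 0],
    [8.7, 0, 0, -11, 0, 0, 0],
    [8.7, 0, 0, -16.5, 0, 0, 0],
    [8.7, 0, 0, -22, 0, 0, 0],
    [8.7, -5, 3.3, -22, 0, 0, 0.057],
    [8.7, -10, 6.6, -22, 0, 0, 0.114],
    [8.7, -15, 10, -22, 0, 0, 0.171],
    [8.7, -20, 13.3, -22, 0, 0, 0.2286],
  ],
)

```text
clock: 1.45
tool_pos: [0.3186, -0.4809, 0.4468]
orientation: [-180.0, 0.0, 179.9]
force: [1.1, -1.4, -0.2]
opening: 0.0866
```

Emit:
move_arm(
  commands=[
    [8.7, -2.4, 5.6, 0, 0, 0, 0],
    [8.7, -4.8, 11.2, 0, 0, 0, 0],
    [8.7, -7.2, 16.8, 0, 0, 0, 0],
    [8.7, -9.6, 22.4, 0, 0, 0, 0],
    [8.7, -12, 28, 0, 0, 0, 0],
    [8.7, -14.4, 33.6, 0, 0, 0, 0],
    [8.7, -16.8, 39.2, 0, 0, 0, 0],
    [8.7, -19, 45, 0, 0, 0, 0],
  ],
)

```text
clock: 2.45
tool_pos: [0.5079, -0.0305, 0.447]
orientation: [180.0, 0.1, -180.0]
force: [1.5, -0.9, 0.1]
opening: 0.0869
```

Emit:
move_arm(
  commands=[
    [8.7, -0.4, 5, 0, 0, 0, 0],
    [8.7, -0.7, 10, 1, 0, 0, 0],
    [8.7, -1, 15, 4, 0, 0, 0],
    [8.7, -1.4, 20, 8, 0, 0, 0],
    [8.7, -1.8, 25, 12, 0, 0, 0],
    [8.7, -2.2, 30.1, 15, 0, 0, 0],
    [8.7, -2.2, 30.1, 18, 0, 0, 0],
    [8.7, -2.2, 30.1, 20, 0, 0, 0],
  ],
)

```text
clock: 3.45
tool_pos: [0.5289, 0.2691, 0.2446]
orientation: [-179.9, -0.1, -179.9]
force: [0.1, 0.3, 0.2]
opening: 0.0868
```

```bash
python3 - <<'E'
from h import *
s=snap("wrist");crop(s,0,0,512,384,1.5,"w1");print(sensors.get_obs()["tool_pos"])
for X in((.506,.271,.05),(.506,.271,.098),(.531,.0865,.062),(.531,.0865,.0935)): print(proj(s,X))
E
```

```text
[0.52795462 0.26827191 0.24227572]
[258.09891547 146.50451702]
[258.31136085 152.92998656]
[ 82.50979163 171.17138081]
[ 65.67366884 177.63202079]
```

View pics/w1.png

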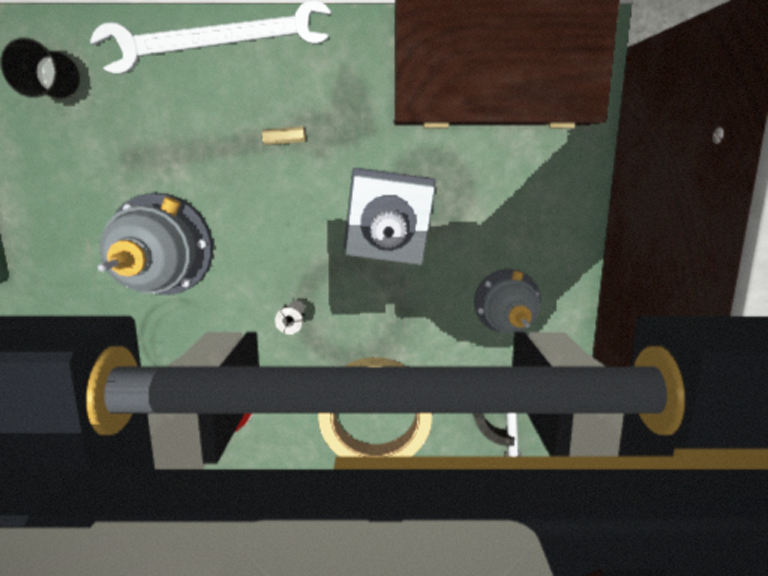

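The wrist view shows the gauge's black tip at 1.5x (388,231), where I predicted (387.5,229). The block and flange are centred near (389,218), the vessel's pin tip is at (102,267) and its shoulder at (125,257).

```bash
python3 - <<'E'
from h import *
s=snap("wrist");crop(s,210,90,100,100,7,"w2g");crop(s,50,110,110,100,7,"w2r");cv2.imwrite("pics/w2raw.png",s["frame"][:,:,::-1])
E
```

```text
(no output)
```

View pics/w2g.png

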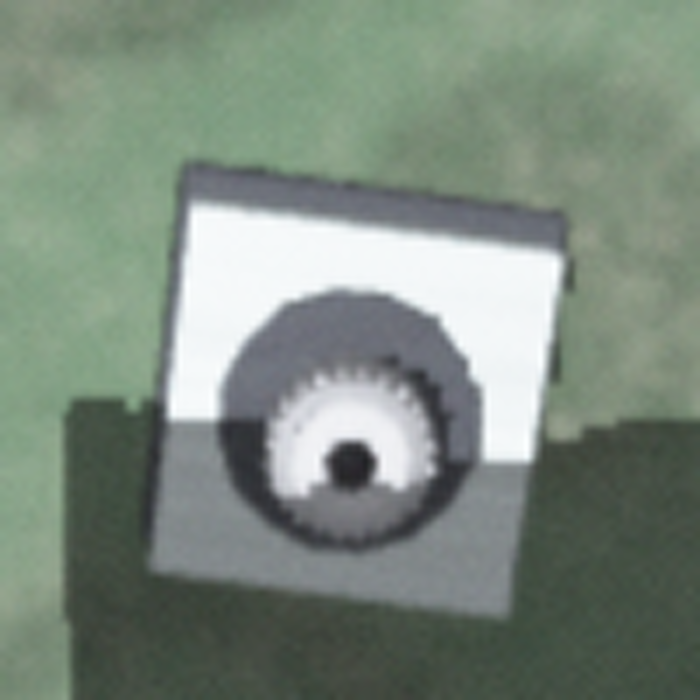

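View pics/w2r.png

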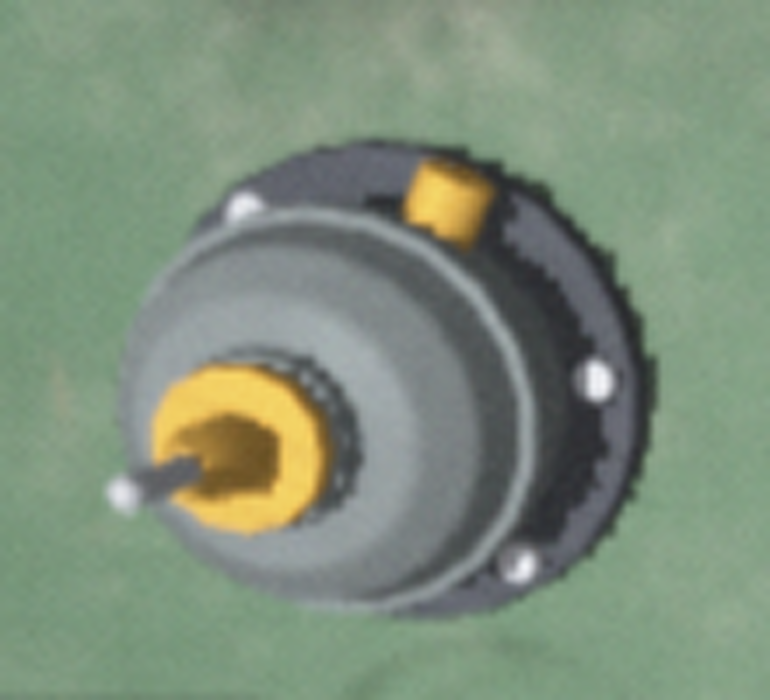

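```bash
python3 - <<'E'
from h import *
s=snap("wrist");b=snap("scene");a=snap("top");print(sensors.get_obs()["tool_pos"])
G=lambda U,V:((U+.5)/7-.5+210,(V+.5)/7-.5+90)
Q=lambda U,V:((U+.5)/7-.5+50,(V+.5)/7-.5+110)
S=lambda U,V:((U+.5)/5-.5+220,(V+.5)/5-.5+130)
T=lambda U,V:((U+.5)/5-.5+200,(V+.5)/5-.5+140)
c=[plane(s,*G(*p),.05) for p in((190,200),(565,250),(512,615),(150,572))]
print(np.mean(c,0),[np.linalg.norm(c[i]-c[i-1]).round(4) for i in range(4)])
print("tip",plane(s,*G(351,466),.097),"flange",plane(s,*G(350,420),.0535))
for z in(.061,.063,.066): print("shoulder",plane(s,*Q(240,448),z),"pin",plane(s,*Q(125,492),z+.031))
print(tri(s,Q(240,448),b,S(405,105)),tri(s,Q(125,492),b,S(407,50)),tri(s,Q(240,448),a,T(626,193)))
E
```

```text
[0.53007266 0.26866186 0.24777541]
[0.50726668 0.27198519 0.05      ] [np.float64(0.0569), np.float64(0.0566), np.float64(0.0564), np.float64(0.0567)]
tip [0.50829097 0.27114067 0.097     ] flange [0.50788396 0.27131786 0.0535    ]
shoulder [0.53267725 0.08596843 0.061     ] pin [0.53247484 0.08596477 0.092     ]
shoulder [0.53226305 0.08704155 0.063     ] pin [0.53202046 0.08714543 0.094     ]
shoulder [0.53164175 0.08865124 0.066     ] pin [0.53133888 0.08891642 0.097     ]
(array([0.53323382, 0.08279994, 0.05651567]), np.float64(0.0015960618228015684)) (array([0.53299126, 0.08356725, 0.0887991 ]), np.float64(0.0010140862904394156)) (array([0.53195362, 0.0865874 , 0.06213951]), np.float64(0.0009582406921462862))
```

```bash
python3 - <<'E'
from h import *
for i in range(6):
    o=sensors.get_obs();print(o["clock"],o["tool_pos"],o["orientation"],o["joint_pos"]); snap("top")
E
```

```text
3.7 [0.53007266 0.26866186 0.24777541] [ 1.79959339e+02  7.66486396e-02 -1.79991611e+02] [ 4.57247647e+01  1.21984009e+01 -8.13458572e+00  2.82568342e-02
 -6.95843896e+01 -1.35726186e+02]
3.75 [0.53012335 0.26875621 0.24799802] [ 1.79931018e+02  9.63990283e-02 -1.79993536e+02] [ 4.57239929e+01  1.21802232e+01 -8.12630168e+00  2.22480131e-02
 -6.95767863e+01 -1.35725213e+02]
3.8 [0.53010093 0.26871772 0.24800709] [ 1.79923119e+02  9.89824474e-02 -1.79999136e+02] [ 4.57204303e+01  1.21726620e+01 -8.13327167e+00  1.83419917e-02
 -6.95699189e+01 -1.35725884e+02]
3.85 [0.53000522 0.26869431 0.24785917] [1.79922882e+02 8.91565875e-02 1.79997263e+02] [ 4.57209129e+01  1.21738943e+01 -8.14798446e+00  1.06684809e-02
 -6.95606647e+01 -1.35727305e+02]
3.9 [0.52992247 0.26862131 0.24768183] [1.79930030e+02 7.64850456e-02 1.79997155e+02] [ 4.57190096e+01  1.21787751e+01 -8.16322387e+00  6.30831433e-03
 -6.95545078e+01 -1.35724006e+02]
3.95 [0.52980706 0.26859627 0.24746182] [1.79941993e+02 5.94764636e-02 1.79999201e+02] [ 4.57230783e+01  1.21881812e+01 -8.17835516e+00  2.22892779e-03
 -6.95504100e+01 -1.35724624e+02]
```

Emit:
move_arm(
  commands=[
    [8.7, 0.8, 0.1, 3, 0, 0, 0],
    [8.7, 1.6, 0.2, 6, 0, 0, 0],
    [8.7, 2.2, 0.3, 8.5, 0, 0, 0],
    [8.7, 2.2, 0.3, 10, 0, 0, 0],
    [8.7, 2.2, 0.3, 10.5, 0, 0, 0],
    [8.7, 2.2, 0.3, 10.5, 0, 0, 0],
    [8.7, 2.2, 0.3, 10.5, 0, 0, 0],
    [8.7, 2.2, 0.3, 10.5, 0, 0, 0],
  ],
)

```text
clock: 5.0
tool_pos: [0.5079, 0.2717, 0.1422]
orientation: [180.0, 0.0, -180.0]
force: [-0.1, -0.5, -0.9]
opening: 0.0872
```

```bash
python3 - <<'E'
from h import *
s=snap("wrist");crop(s,130,60,256,192,3,"w3");print(sensors.get_obs()["tool_pos"],sensors.get_obs()["force"])
for X in((.5075,.2715,.05),(.5075,.2715,.097)): print((proj(s,X)-[130,60])*3)
E
```

```text
[0.50783621 0.2717155  0.14212489] [-0.12245795 -0.55306673  0.59347473]
[376.42387652 393.19395526]
[376.1100556  449.45475962]
```

View pics/w3.png

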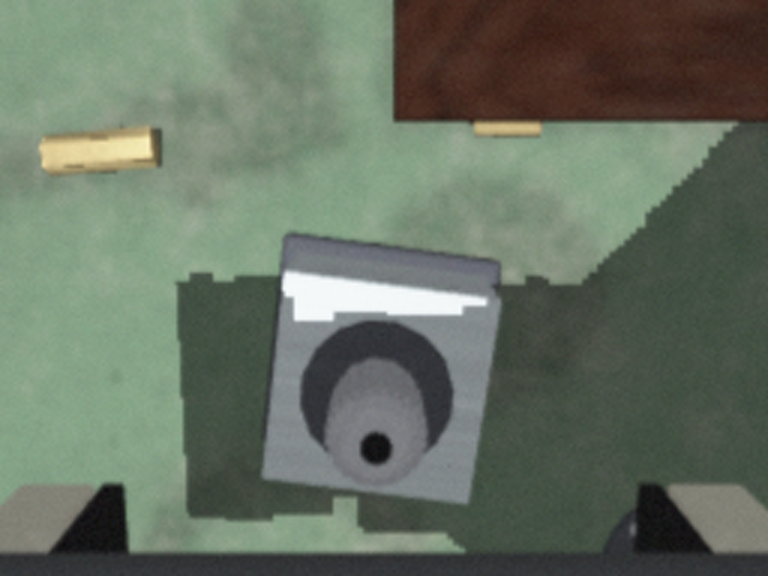

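The tip is at (376,448), against a predicted (376,449), so the tool is centred over the gauge. I'll descend and grip.

Emit:
move_arm(
  commands=[
    [8.7, 0, 0, 3, 0, 0, 0],
    [8.7, 0, 0, 6, 0, 0, 0],
    [8.7, 0, 0, 8, 0, 0, 0],
    [8.7, 0, 0, 8.3, 0, 0, 0],
    [8.7, 0, 0, 8.3, 0, 0, 0],
    [4, 0, 0, 8.3, 0, 0, 0],
    [2, 0, 0, 8.3, 0, 0, 0],
    [1, 0, 0, 8.3, 0, 0, 0],
  ],
)

```text
clock: 6.05
tool_pos: [0.5077, 0.2717, 0.0591]
orientation: [180.0, 0.0, -180.0]
force: [-0.3, 0.7, -0.6]
opening: 0.0626
```

Emit:
move_arm(
  commands=[
    [1, 0, 0, 0, 0, 0, 0],
    [1, 0, 0, 0, 0, 0, 0],
    [1, 0, 0, 0, 0, 0, 0],
    [1, 0, 0, 0, 0, 0, 0],
    [1, 0, 0, 0, 0, 0, 0],
    [1, 0, 0, 0, 0, 0, 0],
    [1, 0, 0, 0, 0, 0, 0],
    [1, 0, 0, 0, 0, 0, 0],
  ],
)

```text
clock: 7.05
tool_pos: [0.5075, 0.2715, 0.0585]
orientation: [-180.0, -0.0, -180.0]
force: [-0.2, 0.5, -0.7]
opening: 0.0211
```

Emit:
move_arm(
  commands=[
    [1, 0, 0, -1, 0, 0, 0],
    [1, 0, 0, -2.5, 0, 0, 0],
    [1, 0, 0, -5, 0, 0, 0],
    [1, 0, 0, -8, 0, 0, 0],
    [1, 0, 0, -11, 0, 0, 0],
    [1, 0, 0, -12.5, 0, 0, 0],
    [1, 0, 0, -12.5, 0, 0, 0],
    [1, 0, 0, -12.5, 0, 0, 0],
  ],
)

```text
clock: 8.05
tool_pos: [0.5069, 0.2711, 0.1825]
orientation: [-179.9, -0.1, 180.0]
force: [-0.1, -0.2, -1.4]
opening: 0.0211
```

```bash
python3 - <<'E'
from h import *
o=sensors.get_obs();print(o["clock"],o["tool_pos"],o["force"])
s=snap("wrist");crop(s,130,60,256,192,3,"w4")
s=snap("scene");crop(s,180,80,160,140,5,"s4")
E
```

```text
8.05 [0.5069092  0.27112561 0.18246614] [-0.14845449 -0.19235979 -1.43261156]
```

View pics/w4.png

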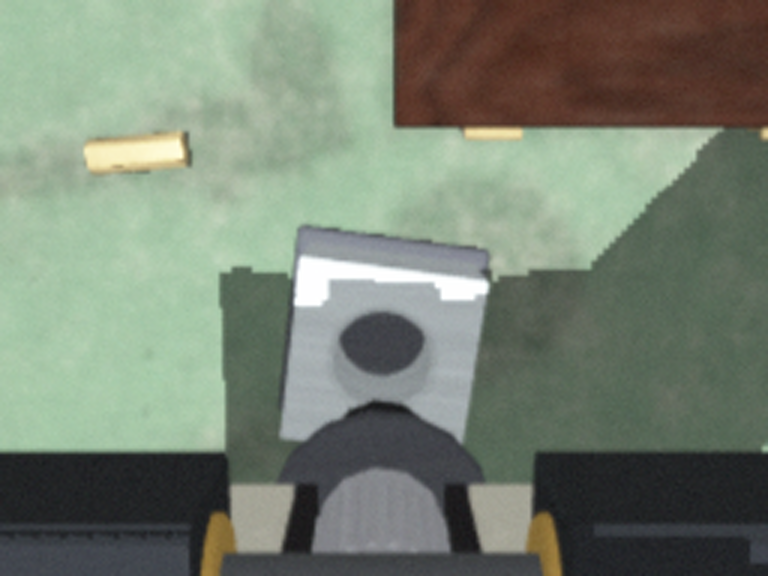

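View pics/s4.png

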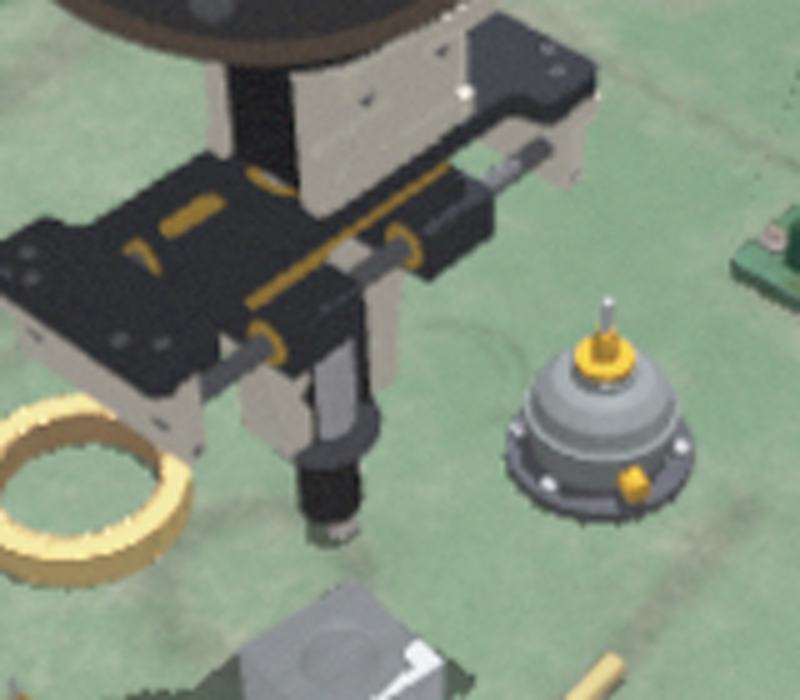

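Emit:
move_arm(
  commands=[
    [1, -1, -3, 0, 0, 0, 0],
    [1, -2, -7, 0, 0, 0, 0],
    [1, -3, -11, 0, 0, 0, 0],
    [1, -4.5, -15, 0, 0, 0, 0],
    [1, -5.5, -17.5, 0, 0, 0, 0],
    [1, -5.8, -18.4, 0, 0, 0, 0],
    [1, -5.8, -18.4, 0, 0, 0, 0],
    [1, -5.8, -18.4, 0, 0, 0, 0],
  ],
)

```text
clock: 9.15
tool_pos: [0.5653, 0.0882, 0.1833]
orientation: [-180.0, -0.0, -180.0]
force: [-0.2, -0.1, -1.8]
opening: 0.0214
```

```bash
python3 - <<'E'
from h import *
o=sensors.get_obs();print(o["clock"],o["tool_pos"],o["force"])
s=snap("wrist");crop(s,130,60,256,192,3,"w5");crop(s,206,80,100,100,7,"w5z")
import pickle;pickle.dump({k:np.array(s[k]) for k in("camera_matrix","R","t","frame")},open("w5.pkl","wb"))
E
```

```text
9.15 [0.56530564 0.08822611 0.18329354] [-0.15225045 -0.05820818 -1.80469162]
```

View pics/w5.png

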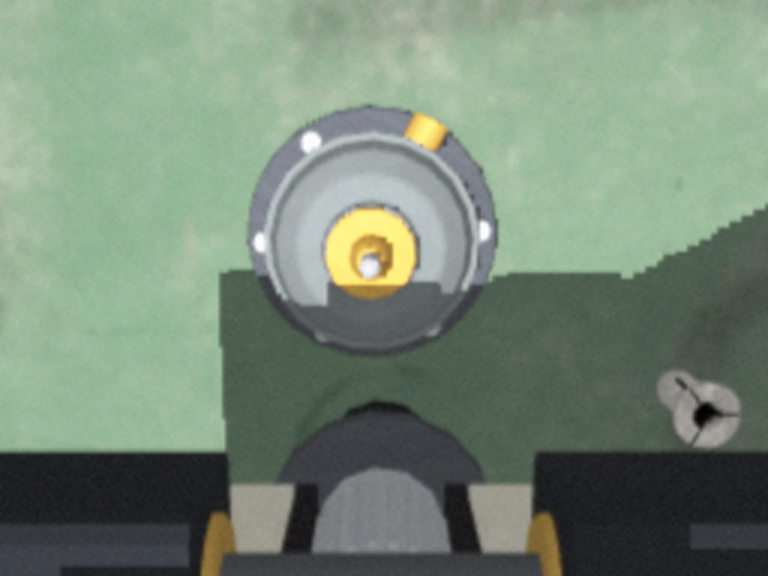

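View pics/w5z.png

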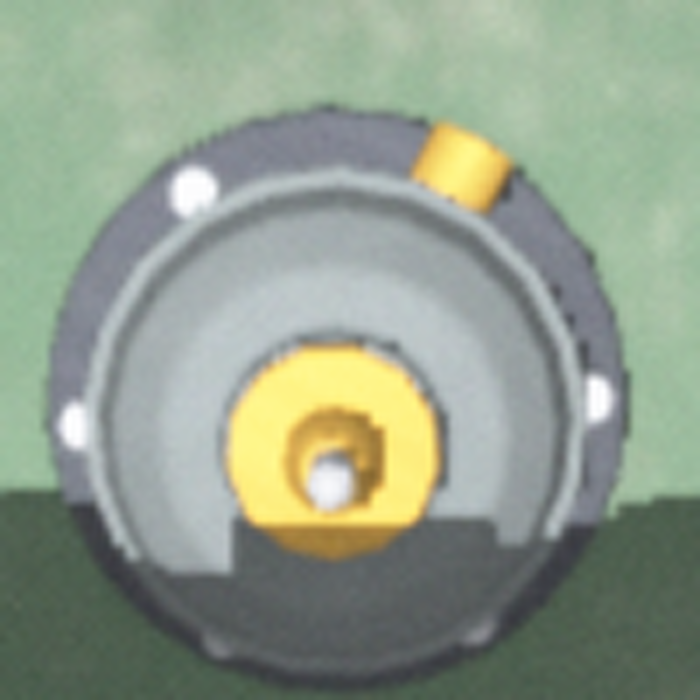

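The shoulder disc is centred at (333,451) in the 7x crop and the white pin tip is at (330,483).

```bash
python3 - <<'E'
from h import *
import pickle
s=pickle.load(open("w5.pkl","rb"))
Q=lambda U,V:((U+.5)/7-.5+206,(V+.5)/7-.5+80)
for z in(.061,.063,.066): print("shoulder",plane(s,*Q(333,451),z),"pin",plane(s,*Q(330,483),z+.031),"dia",np.linalg.norm(plane(s,*Q(225,451),z)-plane(s,*Q(442,451),z)))
print("base",plane(s,*Q(340,396),.005))
print("vessel rim z?",plane(s,*Q(337,415),.035))
o=sensors.get_obs();print(o["tool_pos"])
E
```

```text
shoulder [0.53153478 0.08578655 0.061     ] pin [0.53133141 0.08574699 0.092     ] dia 0.026242528096549957
shoulder [0.53129941 0.08580493 0.063     ] pin [0.53106831 0.08576798 0.094     ] dia 0.02605470921352343
shoulder [0.53094636 0.0858325  0.066     ] pin [0.53067366 0.08579947 0.097     ] dia 0.025772980888983676
base [0.53020533 0.08628383 0.005     ]
vessel rim z? [0.52986481 0.08607535 0.035     ]
[0.56534211 0.08836898 0.18342975]
```

Emit:
move_arm(
  commands=[
    [1, 1.2, -0.1, 0, 0, 0, 0],
    [1, 2.4, -0.2, 0, 0, 0, 0],
    [1, 3.2, -0.25, 0, 0, 0, 0],
    [1, 3.43, -0.25, 1, 0, 0, 0],
    [1, 3.43, -0.25, 2, 0, 0, 0],
    [1, 3.43, -0.25, 2.5, 0, 0, 0],
    [1, 3.43, -0.25, 2.5, 0, 0, 0],
    [1, 3.43, -0.25, 2.5, 0, 0, 0],
  ],
)

```text
clock: 10.2
tool_pos: [0.5316, 0.085, 0.1586]
orientation: [-180.0, 0.0, -180.0]
force: [0.0, 0.8, -1.3]
opening: 0.0214
```

```bash
python3 - <<'E'
from h import *
o=sensors.get_obs();print(o["clock"],o["tool_pos"],o["force"])
s=snap("scene");crop(s,240,100,120,100,6,"s6")
for z in (.094,.108): print((proj(s,(.5312,.0859,z))-[240,100]+.5)*6)
o=sensors.get_obs();print(o["clock"],o["tool_pos"],o["force"])
E
```

```text
10.2 [0.53156669 0.08503701 0.15855187] [ 0.04818695  0.8306113  -1.3070927 ]
[367.94146517 235.73581166]
[369.76998486 205.05473787]
10.25 [0.53159586 0.08508092 0.15868143] [ 0.4821743  -0.32331574 -1.71723815]
```

View pics/s6.png

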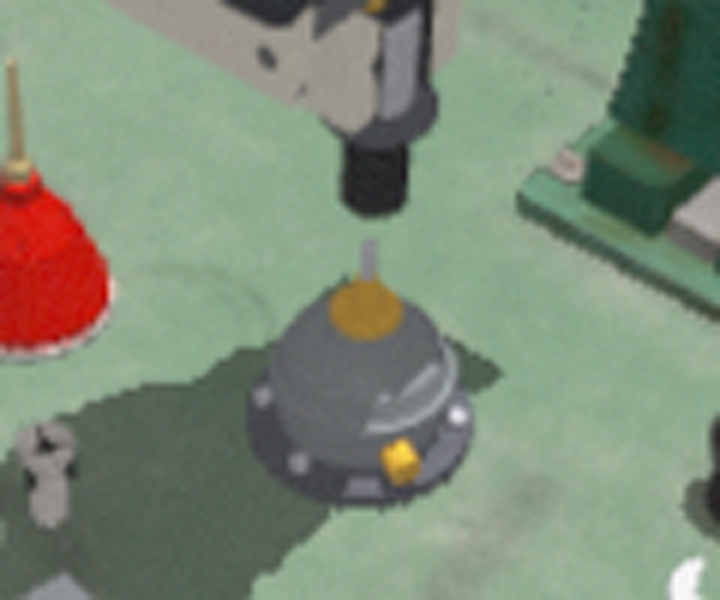

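```bash
python3 - <<'E'
from h import *
s=snap("scene");f=cv2.cvtColor(s["frame"],cv2.COLOR_RGB2GRAY)
o=sensors.get_obs();p=o["tool_pos"];print(o["clock"],p)
for r in range(125,136): print(r,f[r,294:314].tolist())
print()
for r in range(139,147): print(r,f[r,294:314].tolist())
for z in(.089,.094): print("stem",proj(s,(.5312,.0859,z)))
for z in(.112,.118,.122): print("foot",z,proj(s,(p[0]+.0003,p[1],z)))
hsv=cv2.cvtColor(s["frame"],cv2.COLOR_RGB2HSV)
m=((hsv[...,0]>12)&(hsv[...,0]<28)&(hsv[...,1]>150)).astype(np.uint8);m[:, :285]=0;m[165:]=0;m[:,330:]=0;m[:140]=0
x,y=np.where(m)[::-1];print("shoulder px",x.mean(),y.min(),y.max(),x.min(),x.max(),"pred",proj(s,(.5312,.0859,.063)))
E
```

```text
10.3 [0.53155171 0.08510722 0.15877347]
125 [160, 158, 137, 72, 41, 41, 39, 42, 41, 37, 38, 41, 41, 43, 115, 151, 159, 155, 157, 156]
126 [160, 157, 135, 74, 37, 38, 40, 41, 36, 38, 42, 39, 40, 40, 114, 149, 154, 156, 155, 159]
127 [157, 161, 136, 75, 38, 44, 41, 36, 37, 42, 41, 41, 38, 40, 122, 153, 157, 157, 154, 159]
128 [159, 157, 129, 70, 39, 40, 39, 41, 45, 37, 39, 40, 40, 40, 141, 160, 159, 157, 157, 158]
129 [159, 158, 116, 59, 37, 40, 42, 39, 43, 41, 40, 38, 39, 40, 141, 158, 160, 161, 159, 159]
130 [161, 161, 116, 62, 43, 40, 41, 43, 39, 39, 42, 41, 43, 48, 142, 160, 158, 160, 161, 159]
131 [159, 161, 116, 58, 35, 40, 43, 42, 37, 38, 40, 40, 36, 64, 147, 158, 160, 160, 159, 159]
132 [158, 160, 117, 60, 42, 38, 38, 42, 42, 40, 38, 40, 39, 63, 144, 157, 158, 160, 158, 156]
133 [157, 159, 132, 71, 41, 43, 43, 39, 39, 43, 38, 38, 40, 85, 145, 157, 156, 158, 159, 159]
134 [159, 157, 155, 116, 66, 45, 42, 43, 42, 43, 36, 45, 62, 125, 154, 158, 158, 158, 158, 158]
135 [159, 156, 157, 155, 120, 92, 71, 55, 52, 60, 67, 94, 117, 148, 157, 155, 156, 157, 158, 158]

139 [160, 162, 161,
[... 383 characters left out ...]
6, 156, 157, 154]
143 [161, 160, 159, 159, 160, 160, 140, 132, 140, 157, 159, 159, 156, 160, 156, 159, 156, 157, 155, 155]
144 [163, 161, 158, 157, 159, 157, 139, 134, 137, 152, 156, 159, 157, 156, 158, 156, 157, 156, 155, 155]
145 [159, 158, 158, 143, 155, 149, 135, 132, 136, 154, 155, 157, 155, 156, 155, 158, 157, 154, 155, 154]
146 [157, 156, 143, 104, 132, 131, 128, 132, 126, 148, 158, 158, 156, 156, 155, 157, 154, 156, 157, 155]
stem [300.7163857  140.58789372]
stem [300.82357753 138.78930194]
foot 0.112 [301.22322692 131.85939573]
foot 0.118 [301.35675902 129.61773917]
foot 0.122 [301.44650875 128.11107471]
shoulder px 300.55263157894734 147 155 296 306 pred [300.17248387 149.71412421]
```

Emit:
move_arm(
  commands=[
    [1, 0, 0.1, 0.3, 0, 0, 0],
    [1, 0, 0.1, 0.8, 0, 0, 0],
    [1, 0, 0.1, 1.4, 0, 0, 0],
    [1, 0, 0.1, 2, 0, 0, 0],
    [1, 0, 0.1, 2.6, 0, 0, 0],
    [1, 0, 0.1, 3, 0, 0, 0],
    [1, 0, 0.1, 3.2, 0, 0, 0],
    [1, 0, 0.1, 3.2, 0, 0, 0],
  ],
)

```text
clock: 11.3
tool_pos: [0.5313, 0.086, 0.1265]
orientation: [-180.0, -0.0, -180.0]
force: [0.2, 0.2, -1.9]
opening: 0.0214
```

```bash
python3 - <<'E'
from h import *
s=snap("scene");crop(s,240,100,120,100,6,"s7")
o=sensors.get_obs();print(o["clock"],o["tool_pos"],o["force"],o["moment"])
E
```

```text
11.35 [0.53136767 0.08605657 0.12664831] [-0.32103145 -0.23430097 -1.67297917] [-0.02125408  0.01378974 -0.01829406]
```

View pics/s7.png

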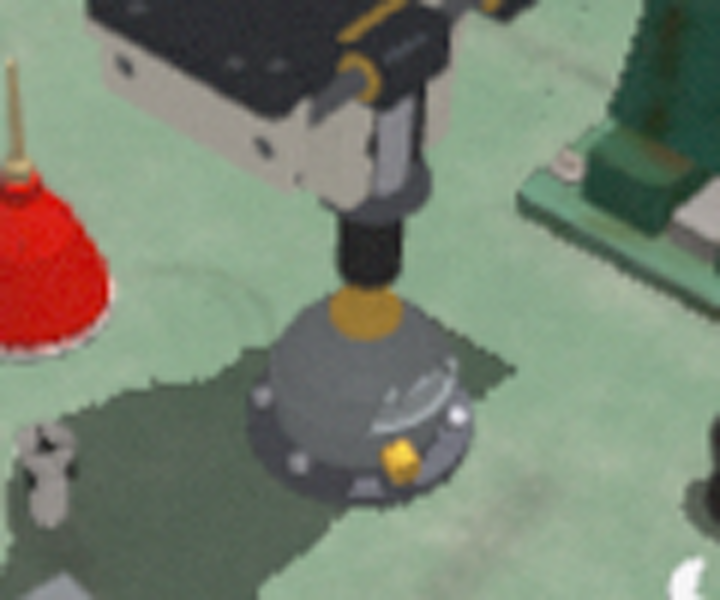

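Emit:
move_arm(
  commands=[
    [1, 0, 0, 0.15, 0, 0, 0],
    [1, 0, 0, 0.3, 0, 0, 0],
    [1, 0, 0, 0.45, 0, 0, 0],
    [1, 0, 0, 0.6, 0, 0, 0],
    [1, 0, 0, 0.75, 0, 0, 0],
    [1, 0, 0, 0.9, 0, 0, 0],
    [1, 0, 0, 1.0, 0, 0, 0],
    [1, 0, 0, 1.0, 0, 0, 0],
  ],
)

```text
clock: 12.35
tool_pos: [0.5315, 0.0861, 0.1171]
orientation: [180.0, 0.0, -180.0]
force: [-1.5, 0.3, 5.1]
opening: 0.0214
```

```bash
python3 - <<'E'
from h import *
s=snap("scene");crop(s,240,100,120,100,6,"s8")
o=sensors.get_obs();print(o["clock"],o["tool_pos"],o["force"],o["moment"])
E
```

```text
12.4 [0.53156329 0.0860912  0.11706034] [-0.73000554 -0.10963801  5.64907019] [-0.15560628  0.5752857  -0.04180076]
```

```bash
python3 - <<'E'
from h import *
for i in range(5):
    snap("scene")
    o=sensors.get_obs();print(o["clock"],o["tool_pos"],o["force"].round(2),o["moment"].round(3),o["orientation"].round(2))
E
```

```text
12.45 [0.53157031 0.08609653 0.11703877] [-2.82 -0.4   5.32] [-0.123  0.615 -0.008] [ 1.7999e+02  4.0000e-02 -1.7998e+02]
12.5 [0.53155108 0.08607016 0.11701926] [-1.04  0.46  4.95] [-0.152  0.632  0.011] [ 1.7999e+02  4.0000e-02 -1.7998e+02]
12.55 [0.53155669 0.08608071 0.11699047] [-0.8  -1.28  5.91] [-0.153  0.643  0.001] [ 1.7999e+02  4.0000e-02 -1.7998e+02]
12.6 [0.53152475 0.08609699 0.11698575] [-1.28 -0.02  4.83] [-0.123  0.592  0.027] [ 1.7999e+02  4.0000e-02 -1.7998e+02]
12.65 [0.5315496  0.08607775 0.1169886 ] [-1.87  0.1   4.14] [-0.125  0.647 -0.028] [ 1.7999e+02  4.0000e-02 -1.7998e+02]
```

View pics/s8.png

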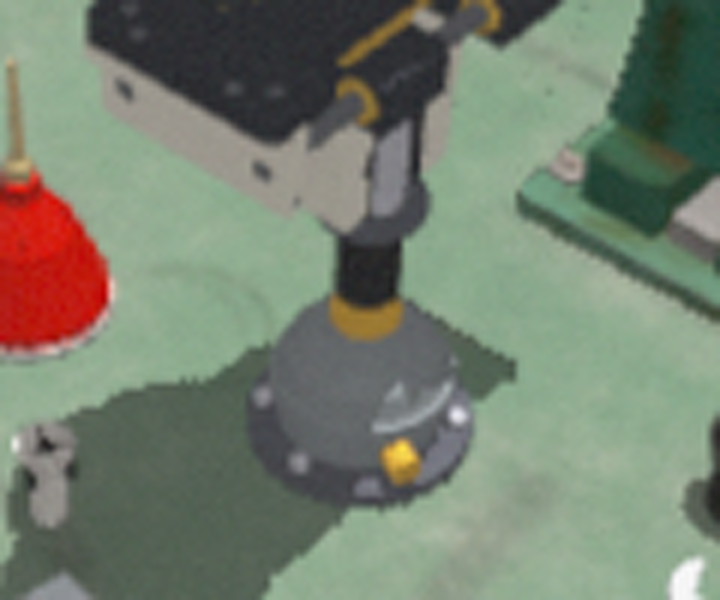

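Emit:
move_arm(
  commands=[
    [1, 0.02, 0, 0, 0, 0, 0],
    [1, 0.04, 0, 0, 0, 0, 0],
    [1, 0.05, 0, 0.1, 0, 0, 0],
    [1, 0.05, 0, 0.2, 0, 0, 0],
    [1, 0.05, 0, 0.3, 0, 0, 0],
    [1, 0.05, 0, 0.4, 0, 0, 0],
    [1, 0.05, 0, 0.5, 0, 0, 0],
    [1, 0.05, 0, 0.5, 0, 0, 0],
  ],
)

```text
clock: 13.65
tool_pos: [0.5313, 0.0861, 0.1121]
orientation: [180.0, 0.1, -180.0]
force: [-0.6, -0.3, 6.4]
opening: 0.0214
```

```bash
python3 - <<'E'
from h import *
for i in range(4):
    s=snap("scene")
    o=sensors.get_obs();print(o["clock"],o["tool_pos"],o["force"].round(2),o["moment"].round(3),o["orientation"].round(2))
crop(s,240,90,120,100,6,"s9")
E
```

```text
13.7 [0.53133629 0.08613059 0.11205877] [-0.92 -0.89  6.25] [-0.314  0.253 -0.003] [ 1.7999e+02  6.0000e-02 -1.7997e+02]
13.75 [0.53134124 0.08613966 0.11209562] [-0.69 -0.77  5.76] [-0.269  0.221 -0.015] [ 1.7999e+02  7.0000e-02 -1.7998e+02]
13.8 [0.53135086 0.08612366 0.11208695] [-1.53 -0.25  5.84] [-0.255  0.267 -0.029] [ 1.7999e+02  7.0000e-02 -1.7997e+02]
13.85 [0.53134845 0.08613858 0.11209353] [-0.62  0.07  5.26] [-0.243  0.223  0.032] [ 1.7999e+02  7.0000e-02 -1.7997e+02]
```

View pics/s9.png

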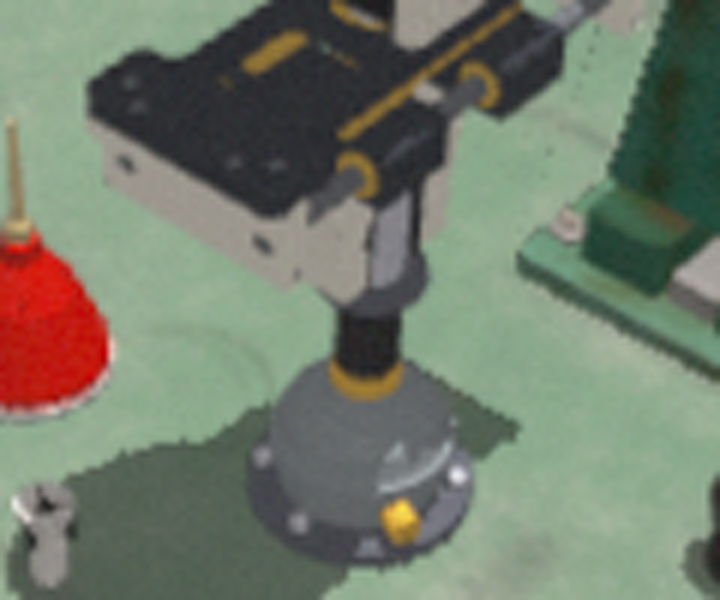

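Emit:
move_arm(
  commands=[
    [1, 0.01, -0.02, 0, 0, 0, 0],
    [1, 0.02, -0.03, 0.05, 0, 0, 0],
    [1, 0.02, -0.03, 0.12, 0, 0, 0],
    [1, 0.02, -0.03, 0.2, 0, 0, 0],
    [1, 0.02, -0.03, 0.28, 0, 0, 0],
    [1, 0.02, -0.03, 0.36, 0, 0, 0],
    [1, 0.02, -0.03, 0.42, 0, 0, 0],
    [1, 0.02, -0.03, 0.42, 0, 0, 0],
  ],
)

```text
clock: 14.85
tool_pos: [0.5314, 0.086, 0.1081]
orientation: [180.0, 0.1, -180.0]
force: [-0.7, -0.4, 6.6]
opening: 0.0214
```

```bash
python3 - <<'E'
from h import *
for i in range(3):
    s=snap("scene")
    o=sensors.get_obs();print(o["clock"],o["tool_pos"],o["force"].round(2),o["moment"].round(3),o["orientation"].round(2))
E
```

```text
14.9 [0.53139385 0.08604199 0.10812767] [-0.22  0.21  7.44] [0.026 0.414 0.012] [ 1.7997e+02  1.0000e-01 -1.7996e+02]
14.95 [0.53136521 0.08604499 0.10813438] [0.02 0.06 6.98] [-0.02   0.404  0.026] [ 1.7997e+02  1.0000e-01 -1.7996e+02]
15.0 [0.53139553 0.08605353 0.10817405] [-0.97 -0.37  8.37] [-0.029  0.39   0.027] [ 1.7997e+02  1.0000e-01 -1.7997e+02]
```

Emit:
move_arm(
  commands=[
    [1, 0, 0, 0.05, 0, 0, 0],
    [1, 0, 0, 0.1, 0, 0, 0],
    [1, 0, 0, 0.15, 0, 0, 0],
    [1, 0, 0, 0.2, 0, 0, 0],
    [1, 0, 0, 0.25, 0, 0, 0],
    [1, 0, 0, 0.3, 0, 0, 0],
    [1, 0, 0, 0.3, 0, 0, 0],
    [1, 0, 0, 0.3, 0, 0, 0],
  ],
)

```text
clock: 16.0
tool_pos: [0.5316, 0.0861, 0.1056]
orientation: [180.0, 0.1, -180.0]
force: [-2.0, 0.6, 11.2]
opening: 0.0215
```

```bash
python3 - <<'E'
from h import *
for i in range(3):
    s=snap("scene")
    o=sensors.get_obs();print(o["clock"],o["tool_pos"],o["force"].round(2),o["moment"].round(3),o["orientation"].round(2))
E
```

```text
16.05 [0.53154109 0.08603393 0.10560519] [-2.44 -0.16 11.02] [-0.064  0.903 -0.06 ] [ 1.7997e+02  1.3000e-01 -1.7995e+02]
16.1 [0.53152433 0.08605997 0.10560561] [-2.09 -0.58 11.78] [-0.034  0.861 -0.058] [ 1.7997e+02  1.2000e-01 -1.7995e+02]
16.15 [0.53154741 0.0860589  0.10562067] [-2.16 -0.06 12.1 ] [-0.104  0.918 -0.022] [ 1.7997e+02  1.3000e-01 -1.7996e+02]
```

Emit:
move_arm(
  commands=[
    [1, 0.03, 0, 0.04, 0, 0, 0],
    [1, 0.04, 0, 0.08, 0, 0, 0],
    [1, 0.04, 0, 0.12, 0, 0, 0],
    [1, 0.04, 0, 0.16, 0, 0, 0],
    [1, 0.04, 0, 0.2, 0, 0, 0],
    [1, 0.04, 0, 0.22, 0, 0, 0],
    [1, 0.04, 0, 0.22, 0, 0, 0],
    [1, 0.04, 0, 0.22, 0, 0, 0],
  ],
)

```text
clock: 17.15
tool_pos: [0.5315, 0.0861, 0.1038]
orientation: [180.0, 0.2, -179.9]
force: [-3.0, -0.2, 13.2]
opening: 0.0212
```

```bash
python3 - <<'E'
from h import *
for i in range(3):
    s=snap("scene")
    o=sensors.get_obs();print(o["clock"],o["tool_pos"],o["force"].round(2),o["moment"].round(3),o["orientation"].round(2))
crop(s,240,90,120,100,6,"s10")
E
```

```text
17.2 [0.53152036 0.08610516 0.10381795] [-1.75 -1.07 13.94] [-0.201  0.913 -0.024] [ 1.7996e+02  1.7000e-01 -1.7994e+02]
17.25 [0.53152716 0.08611521 0.10380052] [-2.4  -0.35 13.13] [-0.245  0.91   0.036] [ 1.7996e+02  1.7000e-01 -1.7994e+02]
17.3 [0.53150889 0.08609815 0.10379178] [-1.59 -0.91 12.62] [-0.158  0.931 -0.016] [ 1.7997e+02  1.7000e-01 -1.7994e+02]
```

View pics/s10.png

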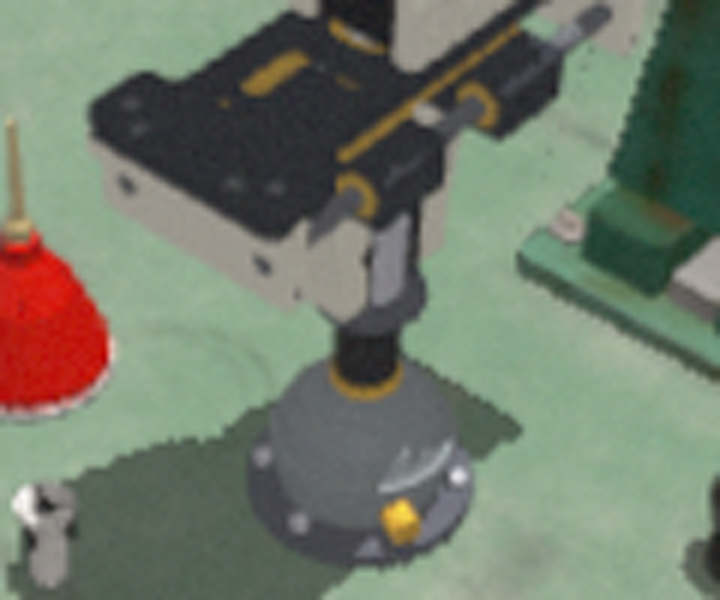

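Emit:
move_arm(
  commands=[
    [1, 0, 0, 0.04, 0, 0, 0],
    [1, 0, 0, 0.08, 0, 0, 0],
    [1, 0, 0, 0.08, 0, 0, 0],
    [1, 0, 0, 0.08, 0, 0, 0],
    [1, 0, 0, 0.08, 0, 0, 0],
    [1, 0, 0, 0.08, 0, 0, 0],
    [1, 0, 0, 0.08, 0, 0, 0],
    [1, 0, 0, 0.08, 0, 0, 0],
  ],
)

```text
clock: 18.3
tool_pos: [0.5315, 0.0861, 0.1031]
orientation: [180.0, 0.2, -179.9]
force: [-2.8, -0.4, 12.9]
opening: 0.0217
```

```bash
python3 - <<'E'
from h import *
for i in range(6):
    s=snap("scene")
    o=sensors.get_obs();print(o["clock"],o["tool_pos"],o["force"].round(2),o["moment"].round(3),o["orientation"].round(2))
E
```

```text
18.35 [0.53153701 0.08610994 0.10308917] [-1.72 -0.86 13.73] [-0.192  1.027  0.046] [ 1.7996e+02  1.7000e-01 -1.7994e+02]
18.4 [0.53153511 0.08609635 0.10309115] [-3.57 -0.05 14.31] [-0.168  0.975 -0.082] [ 1.7996e+02  1.7000e-01 -1.7994e+02]
18.45 [0.53153989 0.08608992 0.10310375] [-1.69 -0.51 14.68] [-0.2    1.034 -0.025] [ 1.7997e+02  1.7000e-01 -1.7994e+02]
18.5 [0.53152562 0.08606928 0.10308698] [-2.8  -0.79 13.63] [-0.248  0.983 -0.05 ] [ 1.7996e+02  1.7000e-01 -1.7994e+02]
18.55 [0.53151081 0.08607022 0.10309089] [-1.6  -0.03 13.76] [-0.22   1.011  0.028] [ 1.7997e+02  1.7000e-01 -1.7994e+02]
18.6 [0.5315227  0.08609018 0.10311065] [-2.41 -0.52 14.72] [-0.187  0.959 -0.023] [ 1.7996e+02  1.7000e-01 -1.7994e+02]
```

Emit:
move_arm(
  commands=[
    [1, 0, 0, -0.5, 0, 0, 0],
    [1, 0, 0, -1, 0, 0, 0],
    [1, 0, 0, -2, 0, 0, 0],
    [1, 0, 0, -3.2, 0, 0, 0],
    [1, 0, 0, -4.6, 0, 0, 0],
    [1, 0, 0, -6.2, 0, 0, 0],
    [1, 0, 0, -7.8, 0, 0, 0],
    [1, 0, 0, -8.2, 0, 0, 0],
  ],
)

```text
clock: 19.6
tool_pos: [0.5308, 0.086, 0.185]
orientation: [179.9, 0.1, -180.0]
force: [0.3, -0.6, -2.2]
opening: 0.0211
```

```bash
python3 - <<'E'
from h import *
o=sensors.get_obs();print(o["clock"],o["tool_pos"],o["force"].round(2),o["orientation"])
s=snap("scene");crop(s,220,60,130,120,6,"s11")
s=snap("wrist");crop(s,130,100,256,192,3,"w11")
E
```

```text
19.6 [0.53082984 0.0860126  0.18502389] [ 0.29 -0.56 -2.21] [ 1.79941885e+02  1.24812575e-01 -1.79983305e+02]
```

View pics/s11.png

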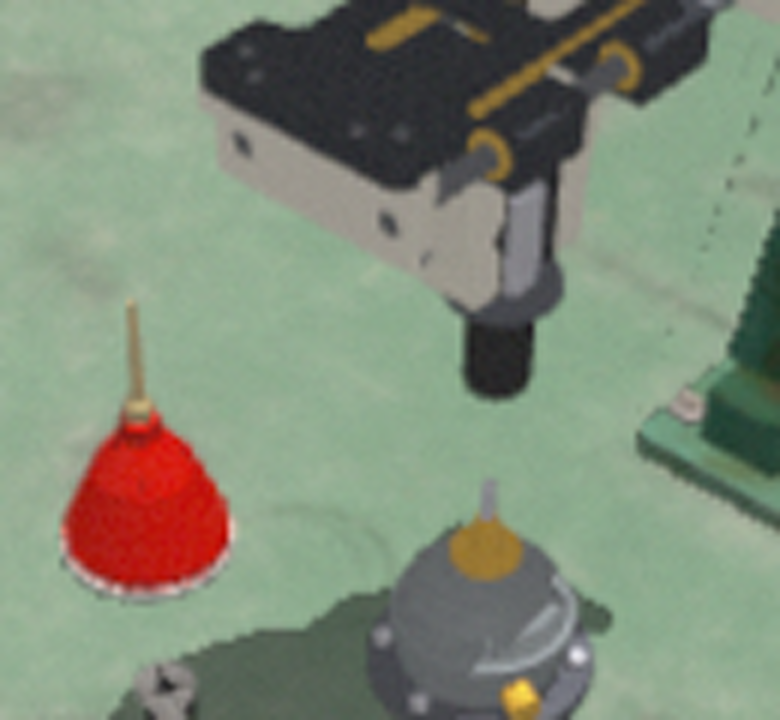

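View pics/w11.png

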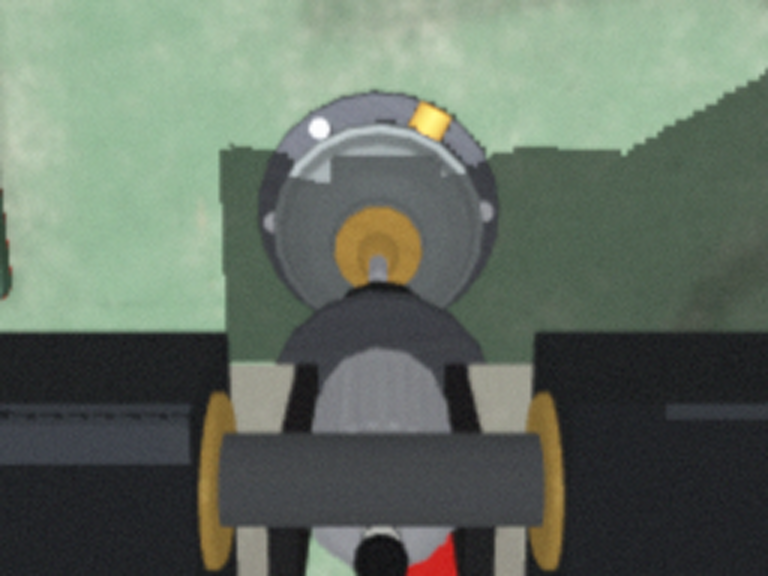

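Emit:
move_arm(
  commands=[
    [1, 0.4, 3, 0, 0, 0, 0],
    [1, 0.9, 7, 0, 0, 0, 0],
    [1, 1.4, 11, 0, 0, 0, 0],
    [1, 1.9, 15, 0, 0, 0, 0],
    [1, 2.2, 17.5, 0, 0, 0, 0],
    [1, 2.34, 18.58, 0, 0, 0, 0],
    [1, 2.34, 18.58, 0, 0, 0, 0],
    [1, 2.34, 18.58, 0, 0, 0, 0],
  ],
)

```text
clock: 20.7
tool_pos: [0.5068, 0.2706, 0.1832]
orientation: [-180.0, -0.0, 180.0]
force: [-0.3, 0.3, -1.0]
opening: 0.021
```

```bash
python3 - <<'E'
from h import *
s=snap("wrist");crop(s,190,100,130,120,6,"w12")
o=sensors.get_obs();print(o["clock"],o["tool_pos"],o["force"].round(2),o["orientation"])
c=s
u,v=257-.17,285.5
cc,d=ray(s,u,v); l=(o["tool_pos"][0]-cc[0])/d[0]; print("rod tip above grip", (cc+l*d)-o["tool_pos"]-[0,0,.019])
import pickle;pickle.dump({k:np.array(s[k]) for k in("camera_matrix","R","t","frame")},open("w12.pkl","wb"))
print((proj(s,(.5073,.272,.05))-[190,100]+.5)*6,[((proj(s,(.5073+.015*np.cos(a),.272+.015*np.sin(a),.05))-[190,100]+.5)*6).round() for a in np.arange(4)*np.pi/2])
E
```

```text
20.75 [0.50684626 0.27057767 0.18335759] [-0.31 -1.58 -0.65] [-1.79989928e+02 -8.51743202e-03  1.79956410e+02]
rod tip above grip [0.         0.00052647 0.02616261]
[408.29142938 486.65209889] [array([408., 582.]), array([508., 487.]), array([408., 388.]), array([309., 487.])]
```

View pics/w12.png

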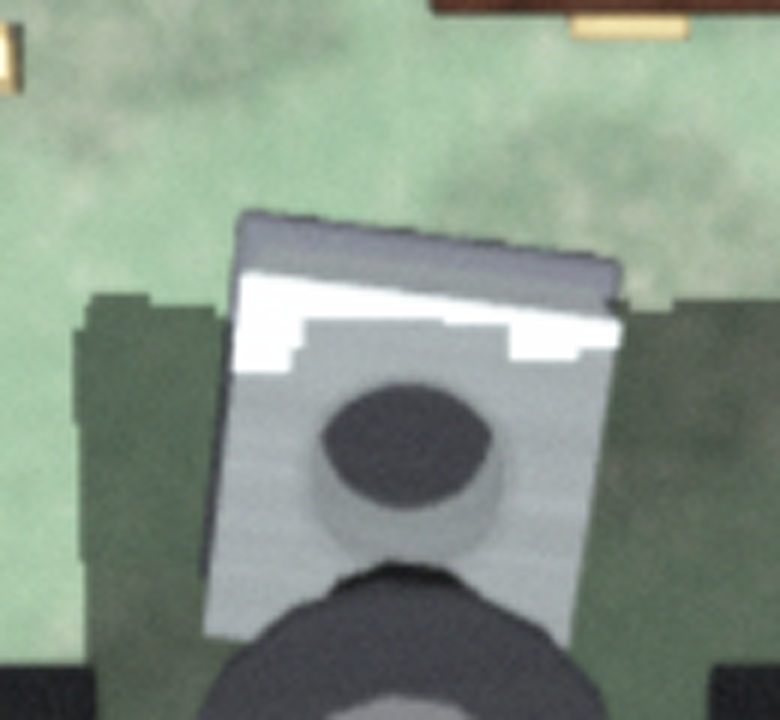

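Emit:
move_arm(
  commands=[
    [1, 0, 0.1, 1.5, 0, 0, 0],
    [1, 0, 0.12, 3.5, 0, 0, 0],
    [1, 0, 0.12, 5.5, 0, 0, 0],
    [1, 0, 0.12, 7, 0, 0, 0],
    [1, 0, 0.12, 7.5, 0, 0, 0],
    [1, 0, 0.12, 7.5, 0, 0, 0],
    [1, 0, 0.12, 7.5, 0, 0, 0],
    [1, 0, 0.12, 7.5, 0, 0, 0],
  ],
)

```text
clock: 21.75
tool_pos: [0.507, 0.273, 0.109]
orientation: [180.0, 0.0, -180.0]
force: [-0.3, -0.1, -2.0]
opening: 0.0211
```

```bash
python3 - <<'E'
from h import *
s=snap("scene");crop(s,190,150,120,100,6,"s13")
o=sensors.get_obs();print(o["clock"],o["tool_pos"],o["force"].round(2),o["orientation"])
E
```

```text
21.8 [0.50694523 0.27297453 0.10890717] [ 0.15 -0.25 -1.15] [ 1.79960201e+02  3.92386505e-02 -1.79985525e+02]
```

View pics/s13.png

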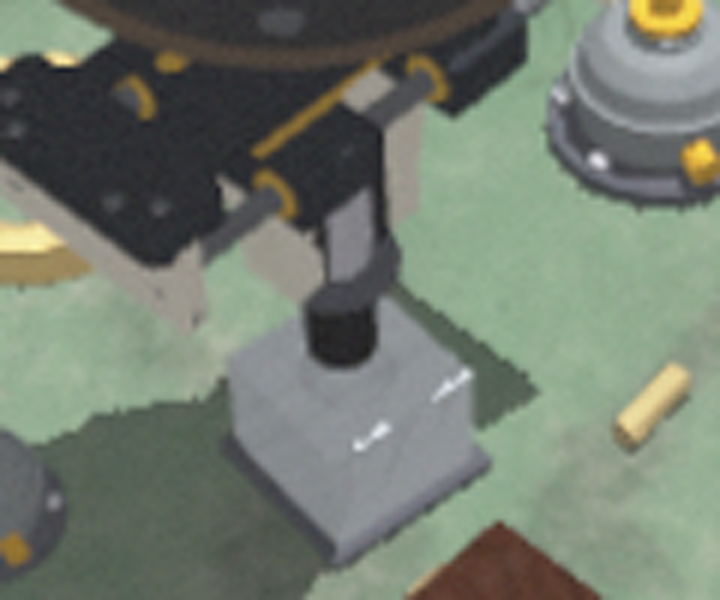

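Emit:
move_arm(
  commands=[
    [1, 0, -0.1, 0.2, 0, 0, 0],
    [1, 0, -0.11, 0.8, 0, 0, 0],
    [1, 0, -0.11, 1.6, 0, 0, 0],
    [1, 0, -0.11, 2.6, 0, 0, 0],
    [1, 0, -0.11, 3.6, 0, 0, 0],
    [1, 0, -0.11, 4.4, 0, 0, 0],
    [1, 0, -0.11, 4.8, 0, 0, 0],
    [1, 0, -0.11, 4.8, 0, 0, 0],
  ],
)

```text
clock: 22.8
tool_pos: [0.5067, 0.2715, 0.0601]
orientation: [-180.0, -0.0, -180.0]
force: [-0.4, -0.0, -1.5]
opening: 0.021
```

```bash
python3 - <<'E'
from h import *
for i in range(3):
    s=snap("wrist")
    o=sensors.get_obs();print(o["clock"],o["tool_pos"],o["force"].round(2),o["moment"].round(2),o["orientation"])
E
```

```text
22.85 [0.5068301  0.27170715 0.06039721] [ 0.53  0.18 -2.29] [-0.07 -0.05  0.02] [-1.79997712e+02  2.89984315e-03 -1.79985752e+02]
22.9 [0.50692417 0.27183844 0.06062352] [-0.6  -0.73 -1.44] [ 0.02 -0.04  0.03] [ 1.79983521e+02  2.10949171e-02 -1.79979485e+02]
22.95 [0.50695527 0.27184756 0.06070159] [ 0.8   0.71 -1.59] [-0.07 -0.   -0.01] [ 1.79976032e+02  2.82077805e-02 -1.79982153e+02]
```

Emit:
move_arm(
  commands=[
    [1, 0, 0, 0.05, 0, 0, 0],
    [1, 0, 0, 0.1, 0, 0, 0],
    [1, 0, 0, 0.14, 0, 0, 0],
    [1, 0, 0, 0.18, 0, 0, 0],
    [1, 0, 0, 0.2, 0, 0, 0],
    [1, 0, 0, 0.2, 0, 0, 0],
    [1, 0, 0, 0.2, 0, 0, 0],
    [1, 0, 0, 0.2, 0, 0, 0],
  ],
)

```text
clock: 23.95
tool_pos: [0.5068, 0.2716, 0.0585]
orientation: [180.0, 0.0, -180.0]
force: [-0.9, -0.4, 2.6]
opening: 0.021
```

```bash
python3 - <<'E'
from h import *
for i in range(3):
    s=snap("scene")
    o=sensors.get_obs();print(o["clock"],o["tool_pos"],o["force"].round(2),o["moment"].round(2),o["orientation"])
crop(s,190,150,120,100,6,"s14")
E
```

```text
24.0 [0.50680374 0.27166863 0.05853006] [-1.81 -0.58  2.23] [-0.21  0.49 -0.04] [ 1.79994135e+02  8.54350170e-03 -1.79985564e+02]
24.05 [0.50677002 0.27164742 0.05850996] [-1.75 -0.53  2.28] [-0.19  0.54  0.02] [ 1.79997249e+02  4.99284012e-03 -1.79986266e+02]
24.1 [0.50676509 0.27164353 0.05849771] [-1.88 -0.9   2.39] [-0.21  0.61 -0.09] [ 1.79996880e+02  5.24412777e-03 -1.79986348e+02]
```

View pics/s14.png

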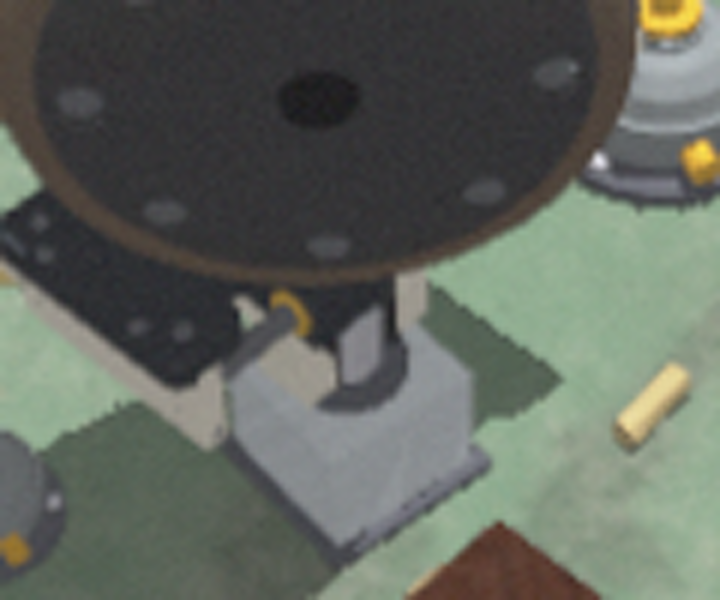

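The flange is seated: the TCP is at the same height as when I gripped it, with about 4 N of contact. I'll release and retreat.

Emit:
move_arm(
  commands=[
    [2.6, 0, 0, 0, 0, 0, 0],
    [3.5, 0, 0, 0, 0, 0, 0],
    [5, 0, 0, 0, 0, 0, 0],
    [7, 0, 0, 0, 0, 0, 0],
    [8.7, 0, 0, 0, 0, 0, 0],
    [8.7, 0, 0, 0, 0, 0, 0],
    [8.7, 0, 0, 0, 0, 0, 0],
    [8.7, 0, 0, 0, 0, 0, 0],
  ],
)

```text
clock: 25.1
tool_pos: [0.5067, 0.2716, 0.0584]
orientation: [-180.0, -0.0, -180.0]
force: [0.6, 0.2, -0.1]
opening: 0.0855
```

Emit:
move_arm(
  commands=[
    [8.7, 0, 0, -1, 0, 0, 0],
    [8.7, 0, 0, -3, 0, 0, 0],
    [8.7, 0, 0, -6, 0, 0, 0],
    [8.7, 0, 0, -9, 0, 0, 0],
    [8.7, 0, 0, -12, 0, 0, 0],
    [8.7, -1, 0, -15, 0, 0, 0],
    [8.7, -2, 0, -18, 0, 0, 0],
    [8.7, -2.5, 0, -20, 0, 0, 0],
  ],
)

```text
clock: 26.1
tool_pos: [0.5324, 0.2718, 0.2609]
orientation: [179.9, 0.1, -180.0]
force: [-0.6, 0.4, 0.1]
opening: 0.0869
```

```bash
python3 - <<'E'
from h import *
o=sensors.get_obs();print(o["clock"],o["tool_pos"],o["opening"],o["force"])
s=snap("wrist");crop(s,190,80,130,120,6,"w15")
s=snap("scene");crop(s,190,110,130,120,6,"s15")
E
```

```text
26.1 [0.53240315 0.27175105 0.26090124] 0.08690550753514911 [-0.57646917  0.38773686  0.07472227]
```

View pics/w15.png

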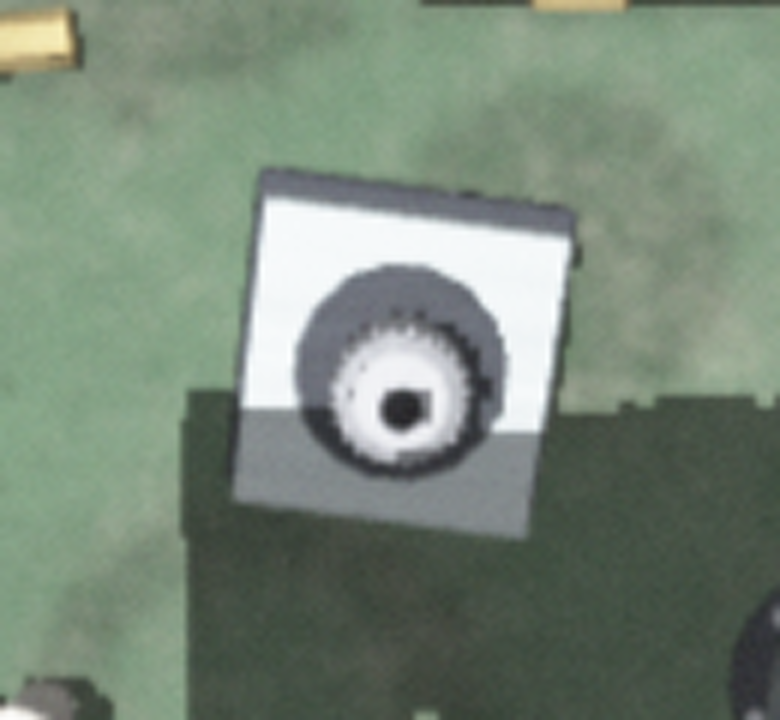

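View pics/s15.png

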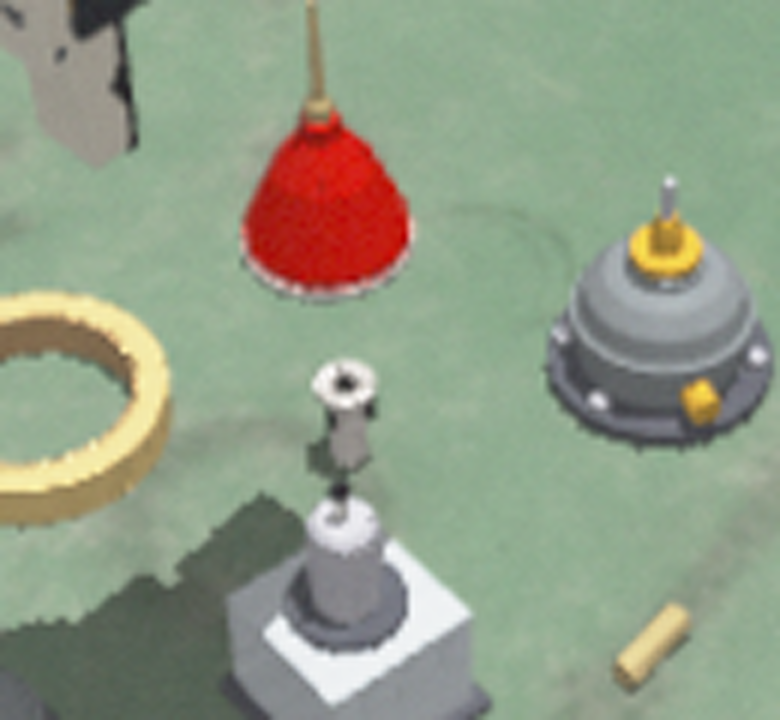

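```bash
python3 - <<'E'
from plant import job
print(job.close_job())
E
```

```text
the job is handed in; nothing more can be done
None
```

The gauge has been pressed on the accumulator's stem and is back upright in its holder with the rod still out. I handed the job in at about 26 s, and no verdict was reported.

- **Pressing:** I set the gauge over the larger vessel's stem and lowered it in small steps. I held it for just over a second at about 16 N total, counting the gauge's weight. The foot gave way about 4–5 mm, estimated from the travel after contact and from the force, and it visibly shortened in the scene picture. The highest reading I saw was about 15 N at the wrist, with no sign of passing 25 N.
- **Side force:** While pressing there was a side force of about 2 N in x and a tilt of up to 0.2°. Small sideways nudges reduced it early on, but it came back as I pressed harder.
- **Return:** The gauge went back to the same tool height at which I gripped it (58.5 mm). With the gripper clear, the last pictures show the flange flat and roughly centred on the block, with the gauge upright.
- **Rod:** It stands clearly out in the last picture. A rough measurement from one wrist picture, taken while carrying the gauge back, put it about 6 mm out. I did not measure it again after release.
- **Bystanders:** The collet and the offcut are at the same scene pixels as at the start.

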